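# Park the seedling bench lift: lever to float, then isolate the pump

## Task

Park the seedling bench lift. First push the red-knobbed valve lever away from the robot, on past its stiff detent until it clicks into the float notch and stays there; only then flip the red isolator handle over from on to off. Leave the black-knobbed lever as it is and do not knock over or shove the potted seedlings.

Things in the scene. Friction and masses are not known exactly. Their poses are not given: they have to be found in the camera images.
- stand: Control stand: dark steel plate 270 x 270 x 20 mm, fixed on the work surface either left or right of centre and turned a little. Origin: centre of its underside. Carries the two valve sections side by side (110 mm apart along its y, which of them is left varies) and one potted seedling at its far side.
- lift_valve: Valve section for the bench lift (the one to operate): green block 85 x 75 x 50 mm bolted on the stand, with slotted steel gate plates whose far end is yellow at the float notch. Fixed. Origin: centre of its underside (20 mm above the work surface). Its +x axis points away from the robot, the direction of pushing; its lever (red ball knob) rises from a pivot 75 mm above this origin.
- lift_pivot (a point): Pivot axis of the lift lever: 95 mm above the work surface; the axis runs along the valve section's y.
- lift_knob (a point): Centre of the red ball knob (36 mm diameter), 165 mm from the pivot, on an 11 mm steel rod. The rod and knob move in the valve section's x-z plane. With the lever upright it is 260 mm above the work surface.
- lift_lever (a joint): Lift lever's angle from upright, rad; grows as the knob goes away from the robot (valve +x). Range -0.32 to 0.58, starts at -0.28 to 0.08. Up to 0.2 it needs 2 N at the knob and stays where left; there the detent begins, about 12 N, easing to its crest at 0.40. Let go before the crest, it springs back to 0.2; past it, it snaps by itself into float at the stop, 0.58. In float: above 0.52.
- tilt_valve: Valve section for the bench tilt (not to be operated): green block 85 x 75 x 50 mm bolted on the stand, with slotted steel gate plates whose far end is yellow at the float notch. Fixed. Origin: centre of its underside (20 mm above the work surface). Its +x axis points away from the robot, the direction of pushing; its lever (black ball knob) rises from a pivot 75 mm above this origin.
- tilt_knob (a point): Centre of the black ball knob of the tilt lever: same sizes and same mechanism as the red one. To be left where it is.
- tilt_lever (a joint): Angle of the tilt lever, as for the lift lever; starts between -0.25 and 0.08.
- isolator: Pump isolator: grey switch box 130 x 130 x 70 mm with a yellow top plate and a red toggle handle on top, fixed on the other side of centre from the stand. Origin: centre of its underside. Its x axis points about away from the robot, y about to the robot's left. On the top plate a green square marks the on side (+y) and a red square the off side (-y).
- iso_hinge (a point): Hinge of the isolator handle, 85 mm above the work surface; the axis runs along the isolator's x. The fork around it reaches 95 mm above the work surface.
- iso_grip (a point): Centre of the red cross bar at the free end of the isolator handle: 60 mm long along the isolator's x, 22 mm diameter, 85 mm from the hinge.
- iso_switch (a joint): Isolator handle, rad: 0 = on, leaning 0.4 rad from upright to the isolator's +y (left) side; 0.8 = off, leaning 0.4 rad to its -y (right) side. Over-centre spring: about 10 N at the bar to start it, less further on, past 0.4 it snaps over by itself. Off: above 0.68.
- pot_a: Potted seedling: terracotta pot 85 mm high, 92 mm rim diameter, about 130 mm to the top of the leaves; stands on the far side of the control stand. Loose, 0.25 to 0.5 kg; origin: centre of its underside. Not to be disturbed.
- pot_b: Potted seedling: terracotta pot 85 mm high, 92 mm rim diameter, about 130 mm to the top of the leaves; stands beyond the isolator. Loose, 0.25 to 0.5 kg; origin: centre of its underside. Not to be disturbed.
- pot_c: Potted seedling: terracotta pot 85 mm high, 92 mm rim diameter, about 130 mm to the top of the leaves; stands at the left of the table. Loose, 0.25 to 0.5 kg; origin: centre of its underside. Not to be disturbed.

How it is judged (in metres and radians):
On the way, in this order (a step that is already met when the one before it is completed fails the run):
1. the lift lever is in its float notch while the isolator is still on (value of joint lift_lever above 0.52 rad and value of joint iso_switch below 0.2 rad), for 0.2 s.
2. the isolator is off, the lift lever still in float (value of joint lift_lever above 0.52 rad and value of joint iso_switch above 0.68 rad), for 0.2 s.
At the end, for the whole second after the job is handed in: The lift lever rests in its float notch (above 0.52 rad) and the isolator handle rests at off (above 0.68 rad), both at rest (all of step 2 and velocity of joint each of lift_lever, iso_switch below 0.1 rad/s); the robot touches nothing.
It fails at once if the black tilt lever is moved (its knob by more than 20 mm) (distance of tilt_knob from where it was at the start of the episode above 0.02 m).
It fails at once if a potted seedling is shoved more than 30 mm or tipped more than 0.35 rad (distance of any of pot_a, pot_b, pot_c from where it was at the start of the episode above 0.03 m or angle between any of pot_a, pot_b, pot_c's own z axis and vertical above 0.35 rad).
It also fails if it takes over 54 s, if anything falls off the work surface, if the arm or the gripper's body presses on something with over 40 N, if the wrist force passes 120 N, or if a joint passes its speed limit or range.

## Robot

A 6-joint arm with a two-finger parallel gripper is mounted at the origin on the work surface. World frame = base frame: x ahead of the robot, y to its left, z up, the work surface at z = 0. Lengths are in m, angles in degrees, forces in N, time in s.
With the tool pointing down it reaches from about 0.3 to 0.75 m from the base axis. Payload 8.5 kg.
Tool frame: the origin (TCP) lies on the centre line of the jaws, within the pads' length; the fingertips stand 19 mm ahead of it and the grasp point (between the pads) is the TCP; z points along the fingers, x is the direction in which the jaws open and shut, and the axes are right-handed (so a half turn about z gives the same grasp; the last joint's range is limited). The gripper opens to 85 mm and grips with 20 to 120 N. Pads are 22 mm wide; open, the fingers measure 114 mm over their backs; the gripper's body (76 mm by 85 mm) begins 54 mm behind the grasp point. The pads swing forward as they close: fully open they stand 13 mm farther back than shut.
Start: joints at [63.352, 21.807, 74.336, -0, 83.858, -12.336], TCP at [0.136, 0.533, 0.25] pointing down, gripper open.
Joint ranges: [-178.18, 178.18], [-50.72, 133.34], [12.68, 142.11], [-81.47, 261.47], [9.98, 163.14], [-165.26, 165.26]. Speed limits (degrees/s): [136.94, 136.94, 180, 180, 180, 180].

## Interface

Orientations are given as a 3x3 rotation matrix whose columns are the frame's x, y, z axes.
In Python, from rig import env, cams, order gives the robot as it stands.
- The arm moves only by the tool step_arm, never from a script. Its argument "steps" is a list of rows, each an object with "xyz": the shift along the tool's x, y, z normalised to -1 to 1, where 1 is 0.04 m, a list of three; "turn": the turn, a rotation vector about the tool's x, y, z normalised to -1 to 1, where 1 is 0.08 rad, a list of three; "gripper": the gripper command: -1 is shut, 1 is fully open, values between are in proportion. A call has 1 to 20 rows; each row shifts and turns the commanded pose from where the row before left it, along the tool's axes as they then stand; what a row does not reach is not made up. A row lasts 1/12 s, in which the tool goes at most 41.7 mm and 7.16 degrees, less where a joint would pass 70% of its speed; a pose out of reach is approached as far as the arm can. A call with a number of a shift or a turn outside -1 to 1 is refused whole. A call with a gripper value outside its range is refused whole. The fingers move at their own pace and stop on an object; "squeeze" is the grip in N (left out, the last holds). Time passes only in rows, so rows that do not move let the fingers close. It gives the time, the measured TCP pose, the force and the opening at its end, in the units of the state.
- env.observe(): the state, without advancing time (a new reading comes with each control period).
- cams.get_image(name): name is "scene" or "top" or "wrist"; returns (picture, depth): 384x512x3 uint8, red, green, blue; 384x512 float32, m along the optical axis (not along the pixel's ray), 0 where there is no reading.
- cams.camera_info(name): a dict with "fx", "fy", "cx", "cy" (pixels), "extrinsics" (4x4, takes a point from camera to world coordinates). Camera axes: x right, y down, z forward; pixel columns grow to the right and rows downward; lengths in m; the calibration is good to about 2 mm. The wrist camera is an equidistant fisheye: a pixel r from the principal point sees the ray r / f radians off the axis. A picture is of the moment at which its call begins: read the wrist's pose just before it. camera_info takes no time and is no camera call; for the wrist camera it gives the pose at the moment of the call.
- order.close_job(): hands the job in, once; it reports no verdict.
The state is a dict: "time_s": time; "q": joint angles; "qvel": joint speeds; "joint_efforts": joint torques, N m; "position": TCP position; "tool_rot": TCP orientation; "ft_force": force on the tool from outside, world axes, zero at the start; "wrist_torque": the same for the moment, N m; "grip_width": finger opening in m.
Only numpy, scipy, OpenCV 4.12 (cv2) and the standard library are available. Lean on these libraries where they do the work, as an engineer would, in place of code of your own. Each camera call takes 0.05 s, during which the arm holds its last target. There are 200 camera calls.

## Working session

There is one attempt and no reset: what is moved stays moved. The work goes in short steps, Python scripts to look and compute and a tool call to move; the robot and the scene stay as the last step left them, time stands still between calls to the robot, and variables do not carry over. Pictures are saved under pics/ and viewed, about 8 in all and at most 12, crops included, and the job is handed in when it is done.

Besides the shell and the picture viewer there is one more tool, called by a JSON object that holds its "api" and its "payload". step_arm: Moves the arm, as the interface text tells. Scaled input: -1 to 1 covers 0.04 m each way for a shift and 0.08 rad each way for a turn. Its arguments: {"type":"object","properties":{"steps":{"type":"array"},"squeeze":{"type":"number"}},"required":["steps"]}

```bash
ls; mkdir -p pics
cat > h.py <<'E'
import numpy as np,cv2
from rig import env,cams,order
def pts(name):
    im,d=cams.get_image(name);c=cams.camera_info(name)
    v,u=np.mgrid[:384,:512]
    P=np.stack([(u-c['cx'])/c['fx']*d,(v-c['cy'])/c['fy']*d,d],-1)
    E=np.array(c['extrinsics']);W=P@E[:3,:3].T+E[:3,3]
    W[d==0]=np.nan
    return im,d,W,c
E
python3 - <<'E'
from h import *
s=env.observe();print(s['time_s'],s['position'],s['tool_rot'],s['ft_force'])
A=[]
for n in('scene','top'):
    im,d,W,c=pts(n);np.savez('/tmp/'+n,im=im,W=W);A.append(im)
    print(n,np.array(c['extrinsics']).round(3).tolist(),c['fx'])
    hsv=cv2.cvtColor(im,cv2.COLOR_RGB2HSV)
    h,sa,v=[hsv[...,i] for i in range(3)]
    for col,m in dict(red=((h<6)|(h>174))&(sa>150)&(v>80),yellow=(h>20)&(h<35)&(sa>140)&(v>100),green=(h>40)&(h<90)&(sa>80),black=(v<45)).items():
        k,l,st,ce=cv2.connectedComponentsWithStats(m.astype(np.uint8))
        for i in range(1,k):
            if st[i,4]>25: print(col,st[i].tolist(),ce[i].round(1),np.nanmedian(W[l==i],0).round(3))
cv2.imwrite('pics/a.png',cv2.cvtColor(np.vstack(A),cv2.COLOR_RGB2BGR)[:, :]) if 0 else [cv2.imwrite(f'pics/a{i}.png',a[...,::-1]) for i,a in enumerate(A)]
E
```

```text
pics
0.0 [0.13584724 0.5326879  0.24972565] [[ 2.47214906e-01  9.68960468e-01 -6.33909034e-04]
 [ 9.68959651e-01 -2.47215543e-01 -1.29228079e-03]
 [-1.40888117e-03 -2.94761201e-04 -9.99998964e-01]] [-0.00824052 -0.51631445 -0.70163928]
scene [[0.74, 0.541, -0.401, 1.034], [0.673, -0.595, 0.439, -0.333], [-0.001, -0.594, -0.804, 1.046], [0.0, 0.0, 0.0, 1.0]] 372.74414668931956
red [240, 136, 10, 11, 85] [244.6 141. ] [0.489 0.219 0.269]
red [150, 234, 18, 27, 171] [158.2 244. ] [ 0.507 -0.143  0.172]
yellow [271, 117, 14, 14, 137] [277.6 123.4] [0.354 0.537 0.04 ]
yellow [250, 181, 6, 7, 26] [252.4 184.2] [0.539 0.194 0.132]
yellow [231, 192, 6, 7, 26] [233.3 195.1] [0.525 0.124 0.133]
yellow [133, 249, 49, 39, 821] [157.6 267.9] [ 0.518 -0.182  0.075]
green [247, 0, 12, 41, 278] [252.4  19.7] [-0.251  1.066  0.033]
green [267, 0, 9, 23, 138] [270.3   8.4] [-0.226  1.164  0.064]
green [279, 0, 14, 31, 264] [284.1  12.1] [-0.156  1.192  0.051]
green [162, 28, 7, 6, 33] [165.5  30.7] [-0.913  0.957 -0.241]
green [170, 32, 8, 7, 42] [173.5  35.1] [-0.833  0.957 -0.242]
green [160, 37, 8,
[... 11915 characters left out ...]
64, 116, 14, 8, 29] [470.4 119.3] [ 0.82  -0.495  0.18 ]
black [0, 131, 19, 85, 975] [  8.8 172.5] [ 0.787  1.021 -0.138]
black [281, 136, 101, 14, 643] [334.8 144.2] [ 0.802 -0.141  0.035]
black [152, 143, 100, 10, 486] [199.2 148.4] [0.8   0.318 0.033]
black [88, 146, 17, 11, 78] [ 96.8 151.1] [0.78  0.614 0.088]
black [333, 190, 11, 10, 45] [338.  194.4] [ 0.628 -0.119  0.087]
black [344, 204, 6, 10, 32] [346.6 207.9] [ 0.595 -0.151  0.041]
black [256, 246, 11, 12, 94] [261.  251.4] [0.449 0.121 0.272]
black [0, 257, 8, 79, 325] [  2.1 284.5] [ 0.398  1.017 -0.152]
black [103, 256, 7, 7, 27] [105.6 259.4] [0.451 0.574 0.089]
black [51, 346, 101, 38, 3263] [100.  365.5] [0.158 0.574 0.102]
```

Run:
```python
import cv2,numpy as np
a=cv2.imread('pics/a0.png')[80:340,80:340];b=cv2.imread('pics/a1.png')[150:310,180:440]
cv2.imwrite('pics/b.png',np.hstack([cv2.resize(a,(390,390)),cv2.resize(b,(400,246)) if 0 else cv2.copyMakeBorder(cv2.resize(b,(400,246)),0,144,0,0,0)]))
```

```text
(no output)
```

View pics/b.png

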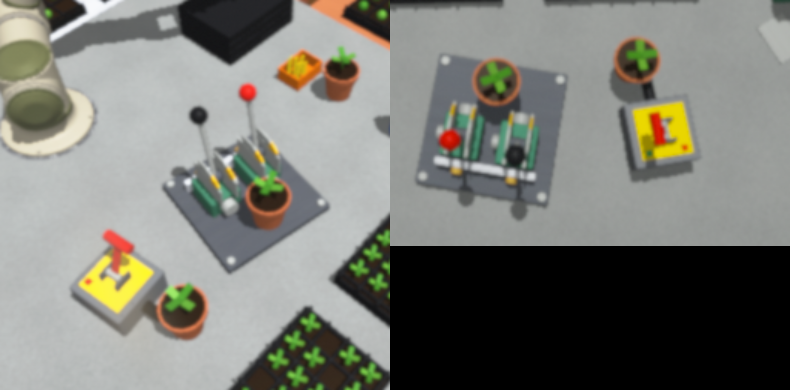

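Run:
```python
import cv2,numpy as np
z=np.load('/tmp/top.npz');W=z['W'];im=z['im']
hsv=cv2.cvtColor(im,cv2.COLOR_RGB2HSV);h,s,v=[hsv[...,i] for i in range(3)]
# iso top plate z .07-.078
x,y,zz=np.moveaxis(W,-1,0)
def rect(m,n):
    p=W[m][:,:2];r=cv2.minAreaRect((p*1000).astype(np.float32));print(n,m.sum(),r)
rect((h>20)&(h<35)&(s>120)&(zz>.06)&(zz<.085)&(y<0)&(y>-.35)&(x<.65),'isoplate')
rect((h>40)&(h<90)&(s>60)&(zz>.062)&(zz<.08)&(y>.0)&(y<.4)&(x<.65),'blocks')
rect((zz>.012)&(zz<.03)&(y>-.05)&(y<.45)&(x>.25)&(x<.75),'stand')
for n,m in dict(red=((h<6)|(h>174))&(s>120)&(v>60)).items():
  for q,w in(('lift',(y>0)&(zz>.2)),('iso',(y<0)&(zz>.12)&(y>-.3))):
    P=W[m&w];print(q,len(P),P.min(0).round(3),P.max(0).round(3),P.mean(0).round(3))
P=W[(zz>.23)&(y>0)&(y<.18)&(x>.35)&(x<.6)];print('black',len(P),P.min(0),P.max(0))
for k in('top','scene'):
  W=np.load(f'/tmp/{k}.npz')['W'];x,y,zz=np.moveaxis(W,-1,0)
  for n,(a,b,c,d) in dict(potA=(.55,.75,.05,.3),potB=(.57,.75,-.25,-.05)).items():
    P=W[(x>a)&(x<b)&(y>c)&(y<d)&(zz>.09)];print(k,n,len(P),P.min(0).round(3),P.max(0).round(3))
```

```text
isoplate 874 ((505.1549987792969, -170.1498565673828), (101.26139068603516, 102.92351531982422), 8.292672157287598)
blocks 623 ((495.5945129394531, 169.0306396484375), (185.10763549804688, 83.88697052001953), 79.05506134033203)
stand 4564 ((526.0405883789062, 163.093505859375), (270.818359375, 270.7572326660156), 78.8419189453125)
lift 139 [0.464 0.211 0.261] [0.497 0.243 0.279] [0.479 0.227 0.272]
iso 95 [ 0.475 -0.147  0.168] [ 0.523 -0.127  0.18 ] [ 0.497 -0.137  0.175]
black 158 [0.43411341 0.1035006  0.25568787] [0.46910124 0.13871431 0.27913425]
top potA 767 [0.55  0.106 0.092] [0.65  0.234 0.157]
top potB 232 [ 0.606 -0.165  0.09 ] [ 0.683 -0.085  0.136]
scene potA 721 [0.55  0.104 0.09 ] [0.655 0.234 0.156]
scene potB 222 [ 0.618 -0.158  0.09 ] [ 0.679 -0.089  0.137]
```

The pictures show the red lift lever as the left one (red knob about (0.479, 0.227)), with the black lever 110 mm to its right. The isolator sits at (0.505, -0.170) with its handle leaning to +y. The stand is yawed about -11°. I'll close the gripper and go behind the red knob.

{"api": "step_arm", "payload": {"steps": [{"xyz": [0, 0, 0], "turn": [0, 0, -0.7], "gripper": -1}, {"xyz": [-0.49, 0.69, 0], "turn": [0, 0, 0], "gripper": -1}, {"xyz": [-0.49, 0.69, 0], "turn": [0, 0, 0], "gripper": -1}, {"xyz": [-0.49, 0.69, 0], "turn": [0, 0, 0], "gripper": -1}, {"xyz": [-0.49, 0.69, 0], "turn": [0, 0, 0], "gripper": -1}, {"xyz": [-0.49, 0.69, 0], "turn": [0, 0, 0], "gripper": -1}, {"xyz": [-0.49, 0.69, 0], "turn": [0, 0, 0], "gripper": -1}, {"xyz": [-0.49, 0.69, 0], "turn": [0, 0, 0], "gripper": -1}, {"xyz": [-0.49, 0.69, 0], "turn": [0, 0, 0], "gripper": -1}, {"xyz": [-0.49, 0.69, 0], "turn": [0, 0, 0], "gripper": -1}, {"xyz": [-0.49, 0.69, 0], "turn": [0, 0, 0], "gripper": -1}, {"xyz": [-0.49, 0.69, 0], "turn": [0, 0, 0], "gripper": -1}, {"xyz": [0, 0, 0], "turn": [0, 0, 0], "gripper": -1}, {"xyz": [0, 0, 0], "turn": [0, 0, 0], "gripper": -1}], "squeeze": 30}}

```text
time_s: 1.27
position: [0.3931, 0.2619, 0.2499]
tool_rot: [[0.196, 0.981, -0.001], [0.981, -0.196, -0.0], [-0.0, -0.001, -1.0]]
ft_force: [-0.4, 0.1, 0.5]
grip_width: 0.0002
```

{"api": "step_arm", "payload": {"steps": [{"xyz": [-0.43, 0, 0], "turn": [0, 0, 0], "gripper": -1}, {"xyz": [0, 0.6, 0], "turn": [0, 0, 0], "gripper": -1}, {"xyz": [0, 0.6, 0], "turn": [0, 0, 0], "gripper": -1}, {"xyz": [0, 0.6, 0], "turn": [0, 0, 0], "gripper": -1}, {"xyz": [0, 0.6, 0], "turn": [0, 0, 0], "gripper": -1}, {"xyz": [0, 0.3, 0], "turn": [0, 0, 0], "gripper": -1}, {"xyz": [0, 0.3, 0], "turn": [0, 0, 0], "gripper": -1}]}}

```text
time_s: 1.85
position: [0.5063, 0.2239, 0.25]
tool_rot: [[0.191, 0.982, -0.002], [0.982, -0.191, -0.0], [-0.001, -0.002, -1.0]]
ft_force: [-2.4, -0.1, -0.5]
grip_width: 0.0001
```

```bash
cat > k.py <<'E'
from h import *
im,d,W,c=pts('top')
hsv=cv2.cvtColor(im,cv2.COLOR_RGB2HSV);h,s,v=[hsv[...,i] for i in range(3)]
m=((h<6)|(h>174))&(s>120)&(v>60);x,y,z=np.moveaxis(W,-1,0)
for q,w in(('lift',(y>.1)&(z>.18)&(y<.35)),('iso',(y<0)&(z>.12)&(y>-.35))):
    P=W[m&w];print(q,len(P),P.mean(0).round(3) if len(P) else '', P.max(0).round(3) if len(P) else '')
    if q=='lift' and len(P): o=P.mean(0)[:2]-[.506,.223];print('valve-frame off',(o@[.981,-.194]).round(3),(o@[.194,.981]).round(3))
cv2.imwrite('/tmp/t.png',im[...,::-1])
s=env.observe();print(s['time_s'],s['position'].round(4) if hasattr(s['position'],'round') else s['position'],s['ft_force'])
P=W[(z>.23)&(z<.285)&(y>.08)&(y<.155)&(x>.42)&(x<.48)];print('black',len(P),P.min(0).round(3) if len(P) else '',P.max(0).round(3) if len(P) else '')
E
python3 k.py
```

```text
lift 0  
iso 96 [ 0.498 -0.137  0.174] [ 0.523 -0.127  0.18 ]
1.9 [0.508  0.2233 0.2497] [-0.20800877 -0.27126696 -0.3534912 ]
black 158 [0.434 0.104 0.256] [0.469 0.139 0.279]
```

{"api": "step_arm", "payload": {"steps": [{"xyz": [0, 0.25, 0], "turn": [0, 0, 0], "gripper": -1}, {"xyz": [0, 0.25, 0], "turn": [0, 0, 0], "gripper": -1}]}}

```text
time_s: 2.07
position: [0.5221, 0.2207, 0.2488]
tool_rot: [[0.19, 0.982, -0.012], [0.982, -0.19, 0.001], [-0.002, -0.012, -1.0]]
ft_force: [-26.2, 4.4, -2.5]
grip_width: 0.0001
```

{"api": "step_arm", "payload": {"steps": [{"xyz": [0, 0.25, 0], "turn": [0, 0, 0], "gripper": -1}, {"xyz": [0, 0.25, 0], "turn": [0, 0, 0], "gripper": -1}, {"xyz": [0, 0.25, 0], "turn": [0, 0, 0], "gripper": -1}]}}

```text
time_s: 2.32
position: [0.5523, 0.2151, 0.2478]
tool_rot: [[0.19, 0.982, -0.011], [0.982, -0.19, 0.0], [-0.002, -0.011, -1.0]]
ft_force: [0.4, 0.1, -0.5]
grip_width: -0.0003
```

```bash
python3 k.py
```

```text
lift 0  
iso 95 [ 0.498 -0.137  0.174] [ 0.523 -0.127  0.178]
2.3667 [0.5557 0.2141 0.2487] [-0.08927695 -2.16779198 -0.26576706]
black 148 [0.434 0.104 0.257] [0.469 0.136 0.278]
```

Force went from -26 N to zero, which fits the lever snapping over. I'll back off, rise and check.

{"api": "step_arm", "payload": {"steps": [{"xyz": [0, -0.5, 0], "turn": [0, 0, 0], "gripper": -1}, {"xyz": [0, -0.6, -0.6], "turn": [0, 0, 0], "gripper": -1}, {"xyz": [0, -0.6, -0.7], "turn": [0, 0, 0], "gripper": -1}, {"xyz": [0, -0.6, -0.7], "turn": [0, 0, 0], "gripper": -1}, {"xyz": [0, -0.6, -0.7], "turn": [0, 0, 0], "gripper": -1}, {"xyz": [0, -0.6, 0], "turn": [0, 0, 0], "gripper": -1}, {"xyz": [0, 0, 0], "turn": [0, 0, 0], "gripper": -1}]}}

```text
time_s: 2.95
position: [0.415, 0.2416, 0.3611]
tool_rot: [[0.189, 0.982, 0.005], [0.982, -0.19, 0.002], [0.003, 0.005, -1.0]]
ft_force: [0.1, -0.1, 0.3]
grip_width: 0.0002
```

```bash
python3 k.py
```

```text
lift 130 [0.594 0.204 0.247] [0.612 0.219 0.256]
valve-frame off 0.09 -0.001
iso 96 [ 0.498 -0.137  0.174] [ 0.523 -0.127  0.179]
3.0 [0.4166 0.2411 0.3598] [ 0.97697578 -1.21230937 -0.42421717]
black 158 [0.434 0.104 0.255] [0.469 0.139 0.278]
```

Red knob is 90 mm ahead of its pivot, so the lever is at about 0.58 rad (float), and the black knob hasn't moved. Now for the isolator.

{"api": "step_arm", "payload": {"steps": [{"xyz": [0, 0, 0], "turn": [0, 0, -0.84], "gripper": -1}, {"xyz": [0, 0, 0], "turn": [0, 0, -0.84], "gripper": -1}, {"xyz": [0, 0, 0], "turn": [0, 0, -0.84], "gripper": -1}, {"xyz": [0, 0, 0], "turn": [0, 0, -0.84], "gripper": -1}, {"xyz": [0, 0, 0], "turn": [0, 0, -0.84], "gripper": -1}, {"xyz": [-0.7, 0.06, 0], "turn": [0, 0, 0], "gripper": -1}, {"xyz": [-0.7, 0.06, 0], "turn": [0, 0, 0], "gripper": -1}, {"xyz": [-0.7, 0.06, 0], "turn": [0, 0, 0], "gripper": -1}, {"xyz": [-0.7, 0.06, 0], "turn": [0, 0, 0], "gripper": -1}, {"xyz": [-0.7, 0.06, 0], "turn": [0, 0, 0], "gripper": -1}, {"xyz": [-0.7, 0.06, 0], "turn": [0, 0, 0], "gripper": -1}, {"xyz": [-0.7, 0.06, 0], "turn": [0, 0, 0], "gripper": -1}, {"xyz": [-0.7, 0.06, 0], "turn": [0, 0, 0], "gripper": -1}, {"xyz": [-0.7, 0.06, 0], "turn": [0, 0, 0], "gripper": -1}, {"xyz": [-0.7, 0.06, 0], "turn": [0, 0, 0], "gripper": -1}, {"xyz": [-0.7, 0.06, 0], "turn": [0, 0, 0], "gripper": -1}, {"xyz": [-0.7, 0.06, 0], "turn": [0, 0, 0], "gripper": -1}, {"xyz": [0, 0, 0], "turn": [0, 0, 0], "gripper": -1}, {"xyz": [0, 0, 0], "turn": [0, 0, 0], "gripper": -1}]}}

```text
time_s: 4.58
position: [0.495, -0.0894, 0.3572]
tool_rot: [[-0.14, 0.99, -0.002], [0.99, 0.14, 0.001], [0.001, -0.002, -1.0]]
ft_force: [0.4, 0.4, 0.4]
grip_width: -0.0001
```

{"api": "step_arm", "payload": {"steps": [{"xyz": [0.2, 0, 0.7], "turn": [0, 0, 0], "gripper": -1}, {"xyz": [0, 0, 0.7], "turn": [0, 0, 0], "gripper": -1}, {"xyz": [0, 0, 0.7], "turn": [0, 0, 0], "gripper": -1}, {"xyz": [0, 0, 0.7], "turn": [0, 0, 0], "gripper": -1}, {"xyz": [0, 0, 0.7], "turn": [0, 0, 0], "gripper": -1}, {"xyz": [0, 0, 0.7], "turn": [0, 0, 0], "gripper": -1}, {"xyz": [0, 0, 0.6], "turn": [0, 0, 0], "gripper": -1}, {"xyz": [0, 0, 0], "turn": [0, 0, 0], "gripper": -1}, {"xyz": [0, 0, 0], "turn": [0, 0, 0], "gripper": -1}]}}

```text
time_s: 5.33
position: [0.4934, -0.0796, 0.1662]
tool_rot: [[-0.143, 0.99, -0.002], [0.99, 0.143, 0.001], [0.001, -0.001, -1.0]]
ft_force: [-0.3, 0.2, 0.7]
grip_width: 0.0
```

```bash
python3 k.py
python3 - <<'E'
import cv2
cv2.imwrite('pics/c.png',cv2.resize(cv2.imread('/tmp/t.png')[150:310,180:440],(780,480)))
E
```

```text
lift 131 [0.594 0.204 0.247] [0.612 0.219 0.256]
valve-frame off 0.09 -0.001
iso 0  
5.3833 [ 0.494  -0.0799  0.1674] [-0.46817239 -0.78144463  0.90548932]
black 159 [0.434 0.104 0.257] [0.469 0.139 0.28 ]
```

View pics/c.png

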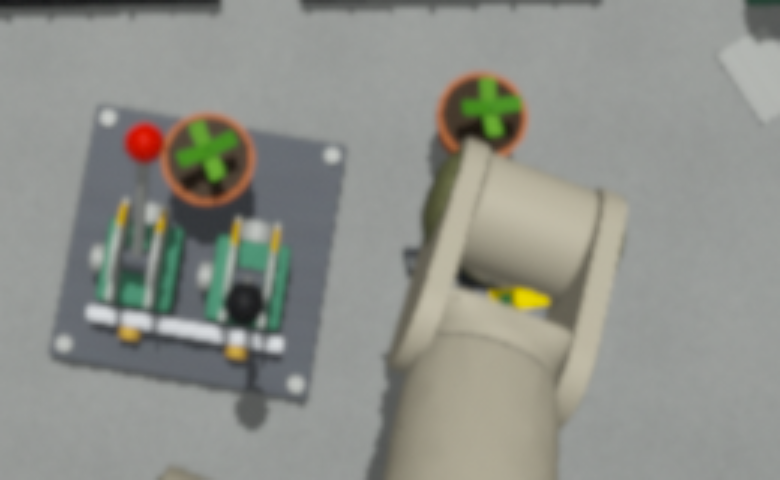

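The red knob sits in float at pixel (145,143), the pots are unmoved, and the arm hides the isolator. Now pushing the bar along -tool x.

{"api": "step_arm", "payload": {"steps": [{"xyz": [-0.4, 0, 0], "turn": [0, 0, 0], "gripper": -1}, {"xyz": [-0.4, 0, 0], "turn": [0, 0, 0], "gripper": -1}, {"xyz": [-0.25, 0, 0], "turn": [0, 0, 0], "gripper": -1}, {"xyz": [-0.25, 0, 0], "turn": [0, 0, 0], "gripper": -1}]}}

```text
time_s: 5.72
position: [0.5015, -0.1305, 0.169]
tool_rot: [[-0.142, 0.99, 0.003], [0.99, 0.142, 0.002], [0.002, 0.004, -1.0]]
ft_force: [-0.4, 10.9, 7.5]
grip_width: -0.0004
```

{"api": "step_arm", "payload": {"steps": [{"xyz": [-0.25, 0, 0], "turn": [0, 0, 0], "gripper": -1}, {"xyz": [-0.25, 0, 0], "turn": [0, 0, 0], "gripper": -1}]}}

```text
time_s: 5.88
position: [0.5044, -0.1518, 0.1685]
tool_rot: [[-0.143, 0.99, 0.003], [0.99, 0.143, -0.001], [-0.002, 0.003, -1.0]]
ft_force: [-0.2, 0.1, -0.3]
grip_width: 0.0005
```

{"api": "step_arm", "payload": {"steps": [{"xyz": [-0.2, 0, 0], "turn": [0, 0, 0], "gripper": -1}, {"xyz": [0, 0, 0], "turn": [0, 0, 0], "gripper": -1}]}}

```text
time_s: 6.05
position: [0.5054, -0.1611, 0.1672]
tool_rot: [[-0.141, 0.99, 0.002], [0.99, 0.141, -0.002], [-0.002, 0.002, -1.0]]
ft_force: [1.0, -0.3, -0.5]
grip_width: 0.0002
```

It appears to have snapped over. Backing off, rising and moving aside to look.

{"api": "step_arm", "payload": {"steps": [{"xyz": [0.5, 0, 0], "turn": [0, 0, 0], "gripper": -1}, {"xyz": [0.5, 0, -0.5], "turn": [0, 0, 0], "gripper": -1}, {"xyz": [0.3, 0, -0.8], "turn": [0, 0, 0], "gripper": -1}, {"xyz": [0, 0, -0.8], "turn": [0, 0, 0], "gripper": -1}, {"xyz": [0, 0, -0.8], "turn": [0, 0, 0], "gripper": -1}, {"xyz": [0, 0, -0.8], "turn": [0, 0, 0], "gripper": -1}, {"xyz": [0, 0, -0.8], "turn": [0, 0, 0], "gripper": -1}, {"xyz": [0.5, -0.5, 0], "turn": [0, 0, 0], "gripper": -1}, {"xyz": [0.5, -0.5, 0], "turn": [0, 0, 0], "gripper": -1}, {"xyz": [0.5, -0.5, 0], "turn": [0, 0, 0], "gripper": -1}, {"xyz": [0.5, -0.5, 0], "turn": [0, 0, 0], "gripper": -1}, {"xyz": [0, 0, 0], "turn": [0, 0, 0], "gripper": -1}, {"xyz": [0, 0, 0], "turn": [0, 0, 0], "gripper": -1}, {"xyz": [0, 0, 0], "turn": [0, 0, 0], "gripper": -1}]}}

```text
time_s: 7.22
position: [0.4072, -0.0404, 0.3467]
tool_rot: [[-0.142, 0.99, 0.001], [0.99, 0.142, -0.001], [-0.001, 0.001, -1.0]]
ft_force: [0.7, -0.0, 0.0]
grip_width: -0.0007
```

```bash
python3 k.py
python3 - <<'E'
import cv2
cv2.imwrite('pics/d.png',cv2.resize(cv2.imread('/tmp/t.png')[150:310,180:440],(780,480)))
E
```

```text
lift 131 [0.594 0.204 0.247] [0.612 0.219 0.254]
valve-frame off 0.09 -0.001
iso 141 [ 0.509 -0.199  0.17 ] [ 0.538 -0.177  0.18 ]
7.2667 [ 0.4074 -0.0406  0.3464] [ 0.76292979 -0.25161816 -0.49540919]
black 159 [0.434 0.103 0.255] [0.469 0.139 0.278]
```

View pics/d.png

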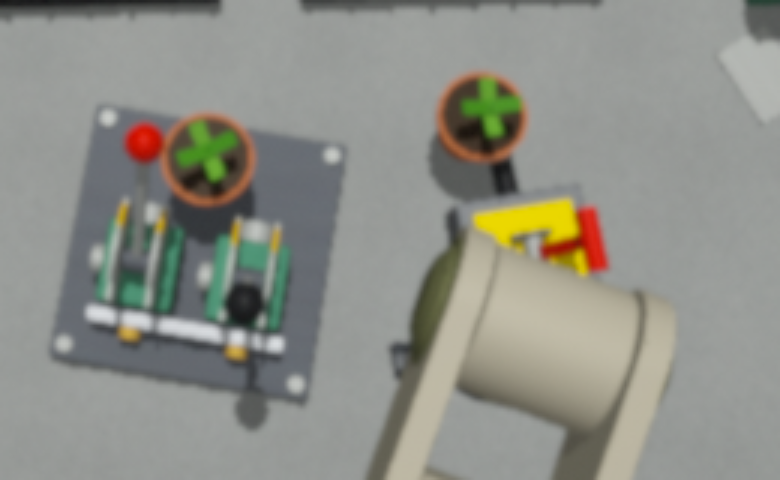

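The red bar now leans to the off side (pixel (593,240), about -33 mm from the hinge). The red knob is still at (145,143), and the black knob and pots are unmoved. Handing in.

```bash
python3 -c "
from rig import order
print(order.close_job())"
```

```text
the job is handed in; nothing more can be done
None
```

The lift is parked: the red lever is in its float notch and the isolator is off, done in that order. I handed the job in at about 7.3 s of the 54 s allowed; no verdict was reported.

- **Lift lever:** I pushed the red knob forward with the closed fingers. The force peaked at about 26 N at the end of a row, then dropped to zero as it snapped over. The knob is 90 mm beyond its pivot, which is about 0.58 rad. It read the same before and after the isolator was flipped.
- **Isolator:** The bar was still on the on side when I checked with the lever already in float. It then snapped over, and the last picture shows it on the off side. Its red pixels average about 30 mm past the hinge, against 33 mm expected for the bar at full off, so I take it as off (0.8 rad) rather than having measured the angle exactly.
- **Left alone:** The black knob measured the same as at the start, within about 1 mm. The pots on the stand and beyond the isolator look unmoved in the top views; I did not measure them again, and did not recheck the pot at the left of the table.
- **Arm:** It is parked clear of everything, with the force reading near zero.

No check failed or disagreed.

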